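# Loosen the glue press on the saw handle, thread direction unknown

### The arm

A 6-joint arm with a two-finger parallel gripper is mounted at the origin on the work surface. World frame = base frame: x ahead of the robot, y to its left, z up, the work surface at z = 0. Lengths are in m, angles in rad, forces in N, time in s.
With the tool pointing down it reaches from about 0.25 to 0.725 m from the base axis. Payload 4 kg.
Tool frame: the origin (TCP) lies at the centre of the arm's flange, where the gripper is bolted on; the fingertips stand 173 mm ahead of it and the grasp point (between the pads) lies 155 mm ahead of it; x points along the fingers, z is the direction in which the jaws open and shut, and the axes are right-handed (so a half turn about x gives the same grasp; the last joint's range is limited). The gripper opens to 85 mm and grips with 20 to 120 N. Pads are 22 mm wide; open, the fingers measure 114 mm over their backs; the gripper's body (76 mm by 85 mm) begins 54 mm behind the grasp point. The pads swing forward as they close: fully open they stand 13 mm farther back than shut.
Start: joints at [1.325, 0.241, 0.005, 1.335, 0, 1.571], TCP at [0.122, 0.485, 0.405] pointing down, gripper open.
Joint ranges: [-2.72, 2.72], [-1.05, 1.87], [-1.09, 1.28], [-1.99, 2.15], [-1.42, 1.44], [-3.14, 3.14]. Speed limits (rad/s): [2.79, 2.79, 3.14, 3.14, 3.14, 3.14].

### API

Orientations are given as a unit quaternion [x, y, z, w].
In Python, from workcell import bot gives the robot as it stands.
- The arm moves only by the tool arm_command, never from a script. Its argument "moves" is one flat list of numbers, 7 for each row, row after row: the shift along the tool's x, y, z in m, then the turn, a rotation vector about the tool's x, y, z in rad, then the closure, from -1 (fully open) to 1 (shut). A call has 1 to 20 rows; each row shifts and turns the pose as measured when the row begins, along the tool's axes as they then stand; what a row does not reach is not made up. A row lasts 1/12 s, in which the tool goes at most 41.7 mm and 7.16 degrees, less where a joint would pass 70% of its speed; a pose out of reach is approached as far as the arm can. A call with a gripper value outside its range is refused whole. The fingers move at their own pace and stop on an object; the grip force is fixed at half the most. Time passes only in rows, so rows that do not move let the fingers close. It gives the time, the measured TCP pose, the force and the opening at its end, in the units of the state.
- bot.get_obs(): the state, without advancing time (a new reading comes with each control period).
- bot.camera(name): name is "scene" or "top"; returns the picture (384x512x3 uint8, red, green, blue); there is no depth.
- bot.get_calibration(name): a dict with "mtx" (3x3 intrinsics, pixels), "world_from_camera" (4x4, takes a point from camera to world coordinates). Camera axes: x right, y up, looking along -z (the intrinsics and any distortion apply to the point x, -y, -z); pixel columns grow to the right and rows downward; lengths in m; the calibration is good to about 2 mm. A picture is of the moment at which its call begins. get_calibration takes no time and is no camera call.
- bot.job_done(): hands the job in, once; it reports no verdict.
The state is a dict: "clock": time; "joint_pos": joint angles; "joint_vel": joint speeds; "tau": joint torques, N m; "eef_pos": TCP position; "tool_rot": TCP orientation; "ft_force": force on the tool from outside, world axes, zero at the start; "ft_torque": the same for the moment, N m; "grip_width": finger opening in m.
Only numpy, scipy, OpenCV 4.12 (cv2) and the standard library are available. Lean on these libraries where they do the work, as an engineer would, in place of code of your own. Each camera call takes 0.05 s, during which the arm holds its last target.

### The job

The glue on the saw handle has set: loosen the press that holds it by turning its crossbar at least an eighth of a turn in whichever direction it gives, and leave it there. These second-hand presses have left- or right-hand threads and nobody knows which, so try one way and, if it will not budge, turn the other way. Leave the press on the wooden plane tight.

Things in the scene. Friction and masses are not known exactly. Their poses are not given: they have to be found in the camera images.
- saw_screw (a joint): Turn (rad) of the screw of the press holding the saw handle (flat wooden D-shaped loop, 22 mm thick, sticking 125 mm out of the press's open side). 0 = tight at the start; positive = counter-clockwise from above. Only one way gives, and it varies: up to 1.5 rad, friction about 0.25 N m, staying where left. The other way stops dead within 0.1 rad. The bar does not rise.
- saw_bar (a point): Centre of the level dark steel crossbar on that screw, 163 mm above the table, on the upright screw axis; turns with the bar. Bar 14 mm wide, 16 high, 146 long (22 mm ball ends), along this point's y; z up. Below it a 12 mm neck, a 20 mm collar up to 120 mm, and the frame's 60 mm boss, top at 114 mm. Grey press bolted down, post 82 mm along the point's starting -x; nothing taller than the bar.
- plane_screw (a joint): Turn (rad) of the screw of the other, identical press, which holds a wooden plane (dark block 210 x 60 x 46 mm with blade and front knob). 0 = tight at the start; must stay so.
- plane_bar (a point): Centre of the crossbar of the press on the wooden plane, 163 mm above the table, same shape and axes as saw_bar.

How it is judged:
By the outcome, as a careful person would: the job done as asked, in the order asked, and still so for the second after the job is handed in, with the robot touching nothing.
It also fails if it takes over 32 s, if anything falls off the work surface, if the arm or the gripper's body presses on something with over 40 N, if the wrist force passes 120 N, or if a joint passes its speed limit or range.

## Working session

There is one attempt and no reset: what is moved stays moved. The work goes in short steps, Python scripts to look and compute and a tool call to move; the robot and the scene stay as the last step left them, time stands still between calls to the robot, and variables do not carry over. Pictures are saved under pics/ and viewed, and the job is handed in when it is done.

Besides the shell and the picture viewer there is one more tool, called as name(argument=value, ...), one argument or row to a line, values as JSON. arm_command: Moves the arm, as the interface text tells. Its arguments: {"type":"object","properties":{"moves":{"type":"array"}},"required":["moves"]}

```bash
mkdir -p pics; ls; python3 - <<'E'
from workcell import bot
import cv2
for n in("scene","top"):
    cv2.imwrite(f"pics/{n}0.png",bot.camera(n)[:,:,::-1]); print(bot.get_calibration(n))
print(bot.get_obs())
E
```

```text
pics
{'mtx': array([[460.83063373,   0.        , 254.69750595],
       [  0.        , 460.83063373, 188.93791741],
       [  0.        ,   0.        ,   1.        ]]), 'world_from_camera': array([[-0.85251225, -0.32444299,  0.40982876,  0.8813747 ],
       [ 0.52235096, -0.55773498,  0.64504354,  0.57408212],
       [ 0.01929598,  0.76398197,  0.64494901,  0.66598874],
       [ 0.        ,  0.        ,  0.        ,  1.        ]])}
{'mtx': array([[388.77605624,   0.        , 255.8929851 ],
       [  0.        , 388.77605624, 191.78188026],
       [  0.        ,   0.        ,   1.        ]]), 'world_from_camera': array([[-0.01936194,  0.98348084, -0.17997374,  0.40853033],
       [-0.99954602, -0.01488453,  0.02619546,  0.0185586 ],
       [ 0.02308391,  0.18039923,  0.98332256,  0.8797892 ],
       [ 0.        ,  0.        ,  0.        ,  1.        ]])}
{'clock': 0.1, 'joint_pos': array([1.32502547e+00, 2.41361521e-01, 3.86679010e-03, 1.33519896e+00,
       3.18384764e-06, 1.57078907e+00]), 'joint_vel': array([-0.00051891, -0.0011585 ,  0.00121966, -0.00190799,  0.0012667 ,
       -0.00031857]), 'tau': array([ 1.47388007e-03, -3.73138261e+01,  2.53009683e+01,  1.08694844e-02,
        1.13280760e-04,  1.41313542e-06]), 'eef_pos': array([0.12159502, 0.4847494 , 0.40389273]), 'tool_rot': array([-0.43535491,  0.5580455 ,  0.43453144,  0.5569863 ]), 'ft_force': array([-0.34372992,  0.36942284,  0.1728659 ]), 'ft_torque': array([0.01214601, 0.02532184, 0.01391803]), 'grip_width': 0.08558950684733208}
```

View pics/scene0.png

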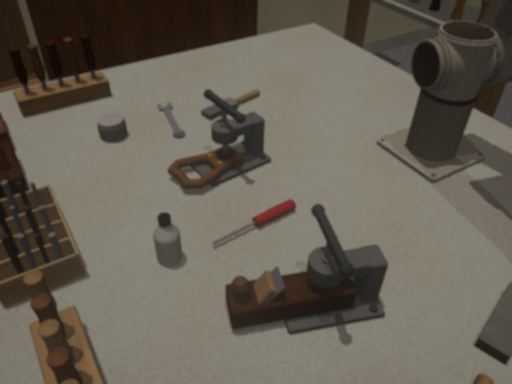

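View pics/top0.png

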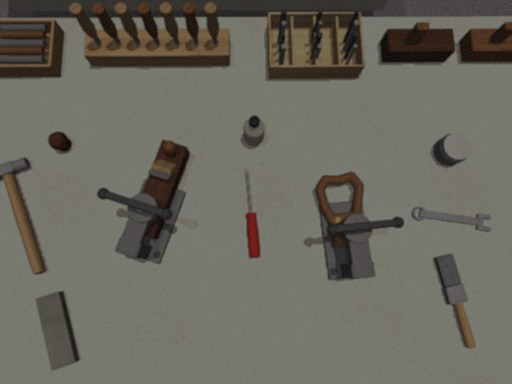

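The saw handle's press is at about (363,228) in the top view. The plane's press is at about (136,204). I'll enlarge both.

```bash
python3 - <<'E'
import cv2,numpy as np
a=cv2.imread("pics/top0.png")[165:290,300:420]; b=cv2.imread("pics/scene0.png")[75:200,160:280]
f=lambda i:np.clip(cv2.resize(i,None,fx=4.8,fy=4.8,interpolation=cv2.INTER_CUBIC)*1.6,0,255).astype('uint8')
cv2.imwrite("pics/ct.png",f(a));cv2.imwrite("pics/cs.png",f(b))
E
```

```text
(no output)
```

View pics/ct.png

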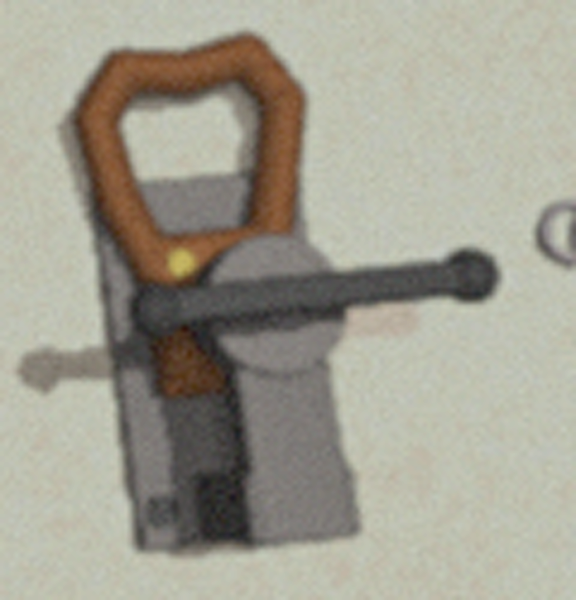

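View pics/cs.png

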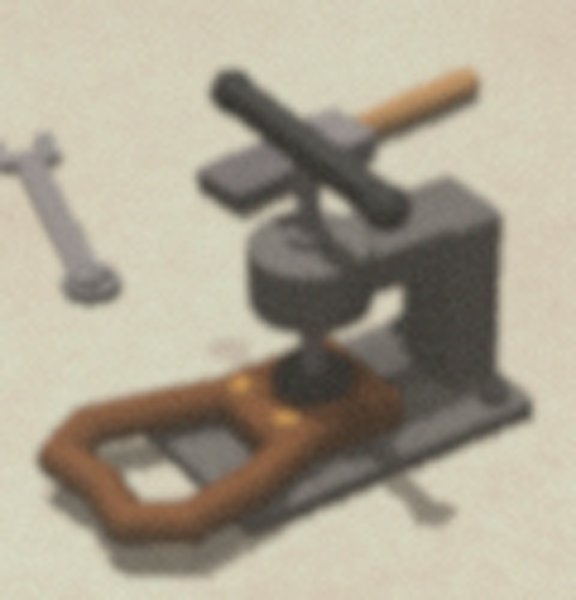

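The ball ends of the saw bar are at about (332.3,229.2) and (398.8,222.3) in the top view. In the scene view they are at about (208.1,93.1) and (240.8,117.3).

```bash
cat > h.py <<'E'
import numpy as np
from workcell import bot
def ray(n,u,v):
    c=bot.get_calibration(n);M=c["mtx"];T=c["world_from_camera"]
    d=T[:3,:3]@np.array([(u-M[0,2])/M[0,0],-(v-M[1,2])/M[1,1],-1]);return T[:3,3],d
def atz(n,u,v,z):
    o,d=ray(n,u,v);return o+d*(z-o[2])/d[2]
def proj(n,p):
    c=bot.get_calibration(n);M=c["mtx"];T=c["world_from_camera"]
    q=T[:3,:3].T@(np.array(p)-T[:3,3]);return M[0,2]+M[0,0]*q[0]/-q[2],M[1,2]+M[1,1]*q[1]/q[2]
E
python3 - <<'E'
from h import *
for n,P in(("top",[(332.3,229.2),(398.8,222.3)]),("scene",[(208.1,93.1),(240.8,117.3)])):
    a,b=[atz(n,*p,.163) for p in P]; print(n,a,b,(a+b)/2,np.linalg.norm(a-b),np.degrees(np.arctan2(*(b-a)[[1,0]])))
from scipy.spatial.transform import Rotation as R
print(R.from_quat(bot.get_obs()["tool_rot"]).as_matrix())
E
```

```text
top [ 0.46718348 -0.14061242  0.163     ] [ 0.47785782 -0.26586879  0.163     ] [ 0.47252065 -0.20324061  0.163     ] 0.1257103730932148 -85.1290218603923
scene [ 0.47827634 -0.26473931  0.163     ] [ 0.46643544 -0.13967429  0.163     ] [ 0.47235589 -0.2022068   0.163     ] 0.1256243120902455 95.40852736931271
[[-4.64723900e-04 -9.69951824e-01  2.43296614e-01]
 [-1.83957091e-03  2.43297057e-01  9.69950080e-01]
 [-9.99998200e-01  3.19761026e-06 -1.89736112e-03]]
```

arm_command(
  moves=[0,-0.025,-0.029,0,0,0,-1,0,-0.025,-0.029,0,0,0,-1,0,-0.025,-0.029,0,0,0,-1,0,-0.025,-0.029,0,0,0,-1,0,-0.025,-0.029,0,0,0,-1,0,-0.025,-0.029,0,0,0,-1,0,-0.025,-0.029,0,0,0,-1,0,-0.025,-0.029,0,0,0,-1,0,-0.025,-0.029,0,0,0,-1,0,-0.025,-0.029,0,0,0,-1,0,0,0,0.12,0,0,-1,0,0,0,0.12,0,0,-1,0,0,0,0.12,0,0,-1,0,0,0,0.12,0,0,-1,0,0,0,0.12,0,0,-1,0,0,0,0.12,0,0,-1,0,0,0,0.12,0,0,-1,0,0,0,0.12,0,0,-1,0,0,0,0.12,0,0,-1,0,0,0,0.12,0,0,-1],
)

```text
clock: 1.77
eef_pos: [0.2984, 0.123, 0.3962]
tool_rot: [-0.037, 0.71, 0.029, 0.703]
ft_force: [0.0, 0.9, 0.5]
grip_width: 0.0856
```

```bash
cat >> h.py <<'E'
from scipy.spatial.transform import Rotation as R
def st(tx=.4724,ty=-.2027,tz=.163+.155,yaw=5.3):
    o=bot.get_obs();m=R.from_quat(o["tool_rot"]).as_matrix()
    d=np.array([tx,ty,tz])-o["eef_pos"]
    print("t",o["clock"],"q",o["joint_pos"].round(3),"p",o["eef_pos"].round(4),"w",o["grip_width"].round(4))
    print("F",o["ft_force"].round(2),"T",o["ft_torque"].round(3))
    y=np.degrees(np.arctan2(m[1,2],m[0,2]));print("yaw",y,"tilt",m[2].round(4))
    print("tool shift",(m.T@d).round(4),"turn",(m.T@((R.from_euler('z',yaw,degrees=True)*R.from_matrix([[0,0,1],[0,1,0],[-1,0,0]])*R.from_euler('x',180,degrees=True) if 0 else R.from_matrix(np.array([[0,-np.sin(np.radians(yaw)),np.cos(np.radians(yaw))],[0,np.cos(np.radians(yaw)),np.sin(np.radians(yaw))],[-1,0,0]]) @ np.diag([1,1,1]))).as_matrix()) [0].round(4))
E
python3 -c "
from h import *
st()"
```

```text
Traceback (most recent call last):
  File "h.py", line 18
    print("tool shift",(m.T@d).round(4),"turn",(m.T@((R.from_euler('z',yaw,degrees=True)*R.from_matrix([[0,0,1],[0,1,0],[-1,0,0]])*R.from_euler('x',180,degrees=True) if 0 else R.from_matrix(np.array([[0,-np.sin(np.radians(yaw)),np.cos(np.radians(yaw))],[0,np.cos(np.radians(yaw)),np.sin(np.radians(yaw))],[-1,0,0]]) @ np.diag([1,1,1]))).as_matrix()) [0].round(4))
         ^
SyntaxError: '(' was never closed
```

```bash
python3 - <<'E'
L=open('h.py').read().split('\n')
L=[l for l in L if 'tool shift' not in l]
open('h.py','w').write('\n'.join(L).rstrip()+'''
    c,s=np.cos(np.radians(yaw)),np.sin(np.radians(yaw))
    G=np.array([[0,-s,c],[0,c,s],[-1,0,0]])
    print("tool shift",(m.T@d).round(4),"turn",R.from_matrix(m.T@G).as_rotvec().round(4))
''')
E
python3 -c "
from h import *
st()"
```

```text
Traceback (most recent call last):
  File "h.py", line 15, in st
    print("t",o["clock"],"q",o["joint_pos"].round(3),"p",o["eef_pos"].round(4),"w",o["grip_width"].round(4))
                                                                                   ^^^^^^^^^^^^^^^^^^^^^
AttributeError: 'float' object has no attribute 'round'
```

```bash
sed -i 's/o\["grip_width"\].round(4)/round(o["grip_width"],4)/' h.py
python3 -c "
from h import *
st()"
```

```text
t 1.7667 q [ 0.394 -0.105 -0.393  1.295 -0.007  1.872] p [0.2984 0.123  0.3962] w 0.0856
F [0.01 0.89 0.52] T [-0.01  -0.045 -0.043]
yaw 5.282490091012276 tilt [-0.9999 -0.0109 -0.01  ]
tool shift [ 0.0805 -0.3394  0.1441] turn [-0.0003 -0.01    0.0109]
```

arm_command(
  moves=[0,-0.03,0.013,0,-0.01,0.011,-1,0,-0.03,0.013,0,0,0,-1,0,-0.03,0.013,0,0,0,-1,0,-0.03,0.013,0,0,0,-1,0,-0.03,0.013,0,0,0,-1,0,-0.03,0.013,0,0,0,-1,0,-0.03,0.013,0,0,0,-1,0,-0.03,0.013,0,0,0,-1,0,-0.03,0.013,0,0,0,-1,0,-0.03,0.013,0,0,0,-1,0,-0.03,0.013,0,0,0,-1,0,0,0,0,0,0,-1,0,0,0,0,0,0,-1],
)

```text
clock: 2.85
eef_pos: [0.4768, -0.2061, 0.3889]
tool_rot: [-0.032, 0.709, 0.036, 0.704]
ft_force: [0.2, 1.4, -0.5]
grip_width: 0.0852
```

```bash

python3 -c "
from h import *
st()"
```

```text
t 2.85 q [-4.080e-01  2.900e-01  3.000e-02  1.320e+00  1.000e-03  1.066e+00] p [ 0.4768 -0.2061  0.3889] w 0.0852
F [ 0.16  1.4  -0.55] T [-0.035  0.032 -0.017]
yaw 5.5397183303811675 tilt [-1.      0.0055 -0.0073]
tool shift [ 0.071   0.0034 -0.0036] turn [ 0.0042 -0.0073 -0.0055]
```

arm_command(
  moves=[0.01,0.0034,-0.0036,0.004,-0.007,-0.005,-1,0.015,0,0,0,0,0,-1,0.015,0,0,0,0,0,-1,0,0,0,0,0,0,-1],
)

```text
clock: 3.18
eef_pos: [0.4713, -0.2011, 0.347]
tool_rot: [-0.032, 0.707, 0.033, 0.706]
ft_force: [-0.9, 0.9, -0.2]
grip_width: 0.0853
```

```bash

python3 - <<'E'
from h import *
import cv2
st()
for n in("scene","top"):
    p=proj(n,[.4724,-.2027,.163]);i=bot.camera(n)[:,:,::-1]
    x,y=int(p[0]),int(p[1]);c=i[max(0,y-70):y+60,x-70:x+70]
    cv2.imwrite(f"pics/{n}1.png",cv2.convertScaleAbs(cv2.resize(c,None,fx=4,fy=4,interpolation=2),alpha=1.6))
E
```

```text
t 3.1833 q [-4.030e-01  2.990e-01 -7.000e-02  1.204e+00  1.000e-03  1.075e+00] p [ 0.4713 -0.2011  0.347 ] w 0.0853
F [-0.93  0.86 -0.25] T [ 0.051  0.032 -0.062]
yaw 5.314056041603701 tilt [-1.      0.0021 -0.002 ]
tool shift [ 0.0289 -0.0018  0.001 ] turn [ 0.0002 -0.002  -0.0021]
```

View pics/scene1.png

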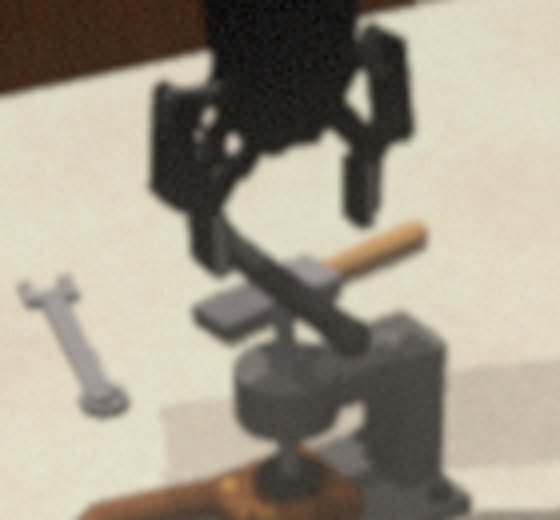

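View pics/top1.png

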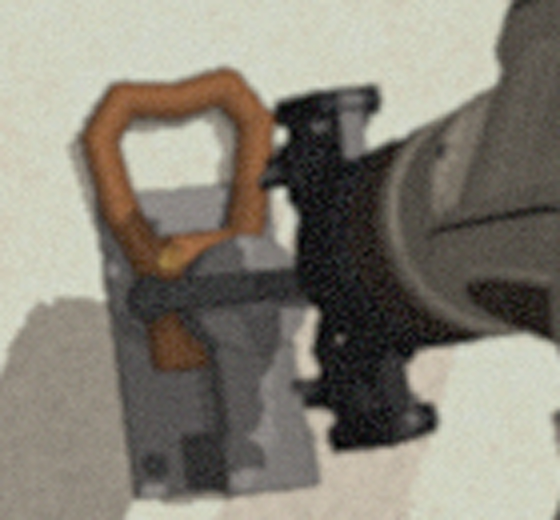

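Both pictures show the open fingers on either side of the bar and above its centre. Next I lower the gripper and close.

arm_command(
  moves=[0.013,-0.0018,0.001,0,-0.002,-0.002,-1,0.013,0,0,0,0,0,-1,0,0,0,0,0,0,0.5,0,0,0,0,0,0,1,0,0,0,0,0,0,1,0,0,0,0,0,0,1,0,0,0,0,0,0,1,0,0,0,0,0,0,1,0,0,0,0,0,0,1,0,0,0,0,0,0,1],
)

```text
clock: 4.12
eef_pos: [0.4723, -0.2015, 0.3324]
tool_rot: [-0.036, 0.704, 0.03, 0.709]
ft_force: [2.0, -0.8, -4.5]
grip_width: 0.0124
```

```bash

python3 -c "
from h import *
st()"
```

```text
t 4.1167 q [-0.402  0.306 -0.1    1.155 -0.005  1.074] p [ 0.4723 -0.2015  0.3324] w 0.0124
F [ 2.02 -0.77 -4.52] T [ 0.036 -0.326 -0.077]
yaw 5.418318942017023 tilt [-0.9999 -0.0086  0.0063]
tool shift [ 0.0144 -0.001  -0.0001] turn [0.002  0.0063 0.0086]
```

```bash

python3 - <<'E'
from h import *
import cv2
for n in("scene",):
    p=proj(n,[.4724,-.2027,.163]);i=bot.camera(n)[:,:,::-1]
    x,y=int(p[0]),int(p[1]);c=i[max(0,y-60):y+40,x-50:x+50]
    cv2.imwrite(f"pics/{n}2.png",cv2.convertScaleAbs(cv2.resize(c,None,fx=6,fy=6,interpolation=2),alpha=2))
st()
E
```

```text
t 4.1667 q [-0.402  0.306 -0.1    1.155 -0.005  1.074] p [ 0.4723 -0.2016  0.3324] w 0.012
F [ 0.42 -0.16 -2.03] T [ 0.048 -0.051 -0.114]
yaw 5.421178045932595 tilt [-0.9999 -0.0087  0.0062]
tool shift [ 0.0144 -0.001  -0.0001] turn [0.0021 0.0062 0.0086]
```

View pics/scene2.png

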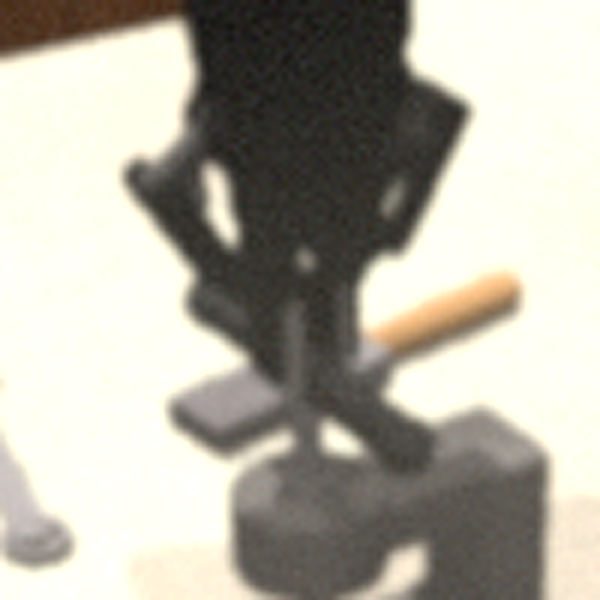

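The fingers hold only the top of the bar, because the downward move stopped about 14 mm short. I'll reopen, lower further and grip again.

arm_command(
  moves=[0,0,0,0,0,0,-1,0,0,0,0,0,0,-1,0,0,0,0,0,0,-1,0,0,0,0,0,0,-1,0,0,0,0,0,0,-1,0,0,0,0,0,0,-1,0,0,0,0,0.006,0.008,-1],
)

```text
clock: 4.75
eef_pos: [0.4731, -0.2017, 0.334]
tool_rot: [-0.035, 0.705, 0.033, 0.707]
ft_force: [0.6, 0.0, -0.0]
grip_width: 0.0858
```

```bash

python3 -c "
from h import *
st()"
```

```text
t 4.75 q [-4.030e-01  3.090e-01 -9.200e-02  1.167e+00 -1.000e-03  1.072e+00] p [ 0.4731 -0.2017  0.334 ] w 0.0858
F [ 0.56  0.01 -0.02] T [0.008 0.028 0.037]
yaw 5.486159500444257 tilt [-1.     -0.0021  0.0028]
tool shift [ 0.016  -0.0009 -0.0009] turn [0.0032 0.0028 0.0021]
```

arm_command(
  moves=[0.005,-0.0009,-0.0009,0,0,0,-1,0.005,0,0,0,0,0,-1,0.005,0,0,0,0,0,-1,0.001,0,0,0,0,0,-1,0,0,0,0,0,0,-1],
)

```text
clock: 5.17
eef_pos: [0.4723, -0.2029, 0.316]
tool_rot: [-0.034, 0.706, 0.033, 0.707]
ft_force: [0.6, 0.6, 0.1]
grip_width: 0.0853
```

```bash

python3 -c "
from h import *
st()"
```

```text
t 5.1667 q [-0.406  0.323 -0.121  1.124 -0.     1.069] p [ 0.4723 -0.2029  0.316 ] w 0.0853
F [0.58 0.55 0.15] T [-0.02  -0.006 -0.023]
yaw 5.4792536061105475 tilt [-1.     -0.0013  0.002 ]
tool shift [-0.002   0.0001  0.0002] turn [0.0031 0.002  0.0013]
```

Gripper at the right height. Closing.

arm_command(
  moves=[0,0,0,0,0,0,1,0,0,0,0,0,0,1,0,0,0,0,0,0,1,0,0,0,0,0,0,1,0,0,0,0,0,0,1,0,0,0,0,0,0,1,0,0,0,0,0,0,1,0,0,0,0,0,0,1],
)

```text
clock: 5.83
eef_pos: [0.4729, -0.2028, 0.316]
tool_rot: [-0.034, 0.705, 0.033, 0.708]
ft_force: [-0.0, 0.0, -0.4]
grip_width: 0.0132
```

```bash

python3 -c "
from h import *
st()"
```

```text
t 5.8333 q [-4.050e-01  3.240e-01 -1.200e-01  1.123e+00  1.000e-03  1.070e+00] p [ 0.4729 -0.2028  0.316 ] w 0.0132
F [-0.04  0.04 -0.36] T [-0.004  0.041 -0.177]
yaw 5.453769213153351 tilt [-1.0e+00 -9.0e-04  3.6e-03]
tool shift [-0.002   0.0001 -0.0005] turn [0.0027 0.0036 0.0009]
```

arm_command(
  moves=[0,0,0,-0.05,0,0,1,0,0,0,-0.05,0,0,1,0,0,0,-0.05,0,0,1],
)

```text
clock: 6.08
eef_pos: [0.4729, -0.2028, 0.316]
tool_rot: [-0.088, 0.7, 0.088, 0.703]
ft_force: [0.5, 0.7, -0.7]
grip_width: 0.0128
```

```bash

python3 -c "
from h import *
st()"
```

```text
t 6.0833 q [-4.050e-01  3.240e-01 -1.200e-01  1.123e+00  1.000e-03  9.160e-01] p [ 0.4729 -0.2028  0.316 ] w 0.0128
F [ 0.51  0.69 -0.65] T [ 0.06  -0.001 -0.297]
yaw 14.28303537467885 tilt [-1.     -0.0014  0.0035]
tool shift [-0.002   0.0002 -0.0005] turn [0.1568 0.0036 0.0011]
```

arm_command(
  moves=[0,0,0,-0.06,0,0,1,0,0,0,-0.06,0,0,1,0,0,0,-0.06,0,0,1],
)

```text
clock: 6.33
eef_pos: [0.473, -0.2028, 0.316]
tool_rot: [-0.154, 0.689, 0.153, 0.692]
ft_force: [0.5, 0.3, -0.2]
grip_width: 0.0134
```

```bash

python3 - <<'E'
from h import *
import cv2
st()
i=bot.camera("top")[:,:,::-1]
c=i[165:290,300:420]
cv2.imwrite("pics/top3.png",cv2.convertScaleAbs(cv2.resize(c,None,fx=4.8,fy=4.8,interpolation=2),alpha=1.6))
E
```

```text
t 6.3333 q [-4.050e-01  3.240e-01 -1.200e-01  1.123e+00  1.000e-03  7.290e-01] p [ 0.473  -0.2028  0.316 ] w 0.0134
F [ 0.49  0.29 -0.17] T [ 0.02   0.057 -0.303]
yaw 25.01587415194917 tilt [-1.     -0.0019  0.0034]
tool shift [-0.002   0.0003 -0.0005] turn [0.3441 0.0037 0.0013]
```

View pics/top3.png

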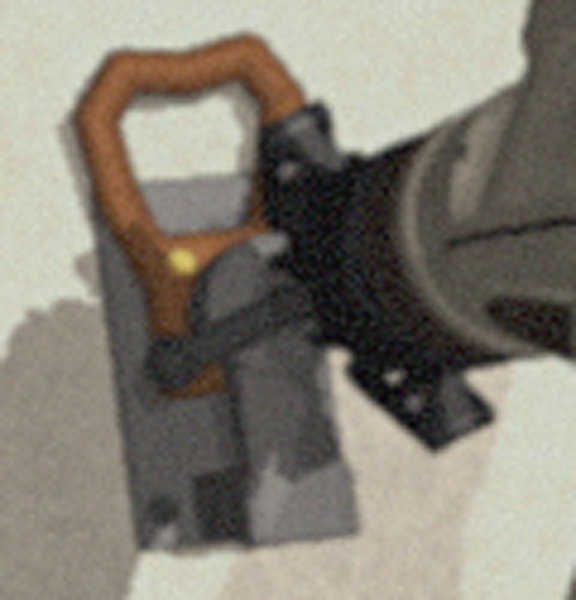

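The bar's left ball has moved from crop (155,308) to about (172,360), so counter-clockwise gives. I continue to about 1.05 rad.

arm_command(
  moves=[0,0,0,-0.07,0,0,1,0,0,0,-0.07,0,0,1,0,0,0,-0.07,0,0,1,0,0,0,-0.07,0,0,1,0,0,0,-0.07,0,0,1,0,0,0,-0.07,0,0,1,0,0,0,-0.07,0,0,1,0,0,0,-0.07,0,0,1,0,0,0,-0.07,0,0,1,0,0,0,-0.07,0,0,1,0,0,0,0,0,0,1],
)

```text
clock: 7.3
eef_pos: [0.4731, -0.2027, 0.316]
tool_rot: [-0.387, 0.591, 0.385, 0.594]
ft_force: [0.0, -0.5, -0.4]
grip_width: 0.0131
```

```bash

python3 -c "
from h import *
st()"
```

```text
t 7.3 q [-0.405  0.324 -0.12   1.123  0.002  0.011] p [ 0.4731 -0.2027  0.316 ] w 0.0131
F [ 0.02 -0.48 -0.45] T [-0.075  0.003  0.21 ]
yaw 66.16585258226729 tilt [-1.     -0.0038  0.0019]
tool shift [-0.002   0.0007 -0.0003] turn [1.0623 0.0037 0.0024]
```

Turned 1.06 rad. I open in place and then lift straight up.

arm_command(
  moves=[0,0,0,0,0,0,-1,0,0,0,0,0,0,-1,0,0,0,0,0,0,-1,0,0,0,0,0,0,-1,0,0,0,0,0,0,-1,0,0,0,0,0,0,-1,0,0,0,0,0,0,-1,0,0,0,0,0,0,-1,-0.02,0,0,0,0,0,-1,-0.03,0,0,0,0,0,-1,-0.03,0,0,0,0,0,-1,-0.03,0,0,0,0,0,-1,0,0,0,0,0,0,-1],
)

```text
clock: 8.38
eef_pos: [0.4715, -0.2024, 0.4278]
tool_rot: [-0.382, 0.595, 0.385, 0.594]
ft_force: [0.6, -0.1, 0.8]
grip_width: 0.0856
```

```bash

python3 - <<'E'
from h import *
import cv2
st()
i=bot.camera("scene")[:,:,::-1]
cv2.imwrite("pics/s4.png",cv2.convertScaleAbs(cv2.resize(i[60:210,100:300],None,fx=4,fy=4,interpolation=2),alpha=1.6))
i=bot.camera("top")[:,:,::-1]
cv2.imwrite("pics/t4.png",cv2.convertScaleAbs(cv2.resize(i[130:290,90:430],None,fx=2.3,fy=2.3,interpolation=2),alpha=1.6))
E
```

```text
t 8.3833 q [-4.060e-01  2.600e-01  9.100e-02  1.406e+00  1.000e-03  1.900e-02] p [ 0.4715 -0.2024  0.4278] w 0.0856
F [ 0.55 -0.05  0.82] T [-0.027 -0.082 -0.008]
yaw 65.65748394635881 tilt [-1.      0.0045  0.0012]
tool shift [ 1.098e-01 -1.400e-03 -1.000e-04] turn [ 1.0534 -0.0012 -0.0047]
```

View pics/s4.png

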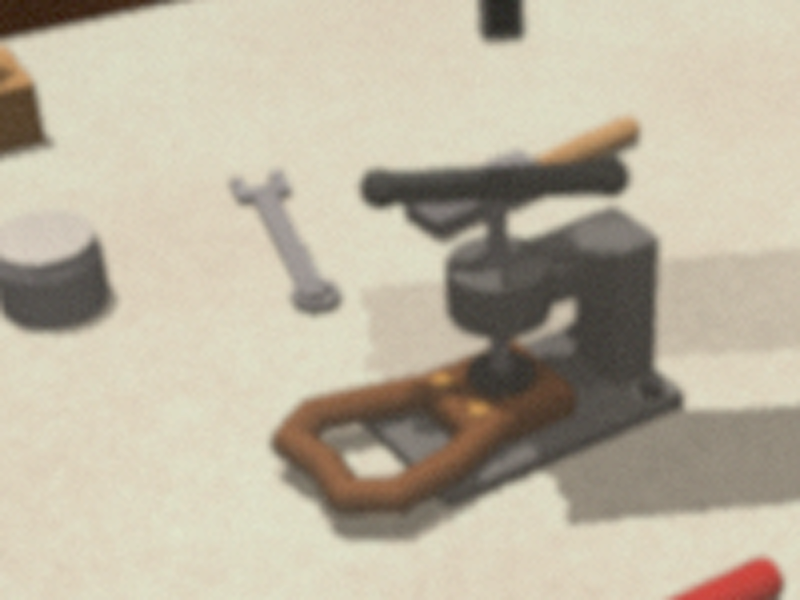

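View pics/t4.png

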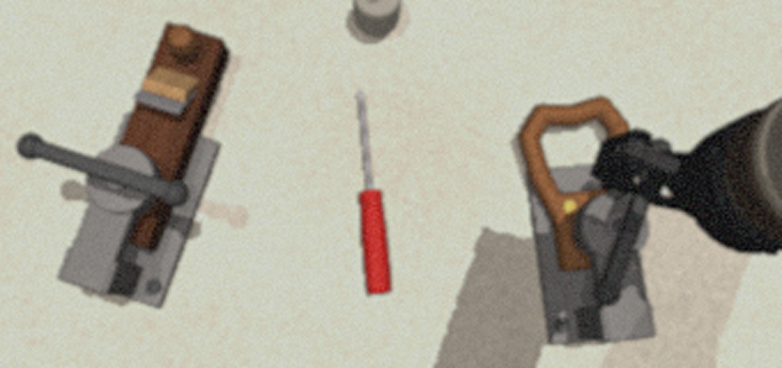

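Saw bar ball ends are now at scene crop (378,187) and (612,178), so full-image (194.5,106.8) and (253,104.5). The plane bar is unchanged, with its ends at about (103,194) and (167,213).

```bash

python3 - <<'E'
from h import *
a,b=atz("scene",194.5,106.8,.163),atz("scene",253,104.5,.163)
print(a,b,np.linalg.norm(a-b),np.degrees(np.arctan2(*(b-a)[[1,0]])),(a+b)/2)
st()
bot.job_done()
E
```

```text
[ 0.53087029 -0.22539748  0.163     ] [ 0.41712799 -0.17204265  0.163     ] 0.1256345817862312 154.86942014845047 [ 0.47399914 -0.19872006  0.163     ]
t 8.4833 q [-4.060e-01  2.630e-01  8.300e-02  1.402e+00  1.000e-03  1.900e-02] p [ 0.4708 -0.2021  0.4231] w 0.0854
F [ 0.66 -0.08 -0.21] T [ 0.001 -0.035 -0.028]
yaw 65.6573692456001 tilt [-0.9999  0.0114  0.0011]
tool shift [ 0.1051 -0.0029 -0.    ] turn [ 1.0534 -0.005  -0.0109]
the job is handed in; nothing more can be done
```

The press on the saw handle is loosened. Its bar gave counter-clockwise on the first try, and I turned it about 1.05 rad (60°), more than the eighth of a turn asked.

- **Saw press:** the last scene picture puts the bar at about 155°, up from 95° at the start. That agrees with the roughly 61° the gripper turned.
- **Plane press:** I never touched it, and its bar looks unchanged in the last top view, judged by eye only.
- **Grip:** the first grasp was about 14 mm too high on the bar, so I reopened, lowered and gripped again before turning anything.
- **Robot:** the gripper was open and clear above the bar at handover, at 8.5 s. The wrist force readings I took stayed under 5 N.

No final check failed.

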